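Stand the washed spotting plates in the drying rack

ROBOT

A 6-joint arm with a two-finger parallel gripper is mounted at the origin on a cart in front of the work surface, level with it; the furniture and walls round the work are solid. World frame = base frame: x ahead of the robot, y to its left, z up, the work surface at z = 0. Lengths are in m, angles in rad, forces in N, time in s.
With the tool pointing down it reaches from about 0.375 to 0.9 m from the base axis. Payload 3.1 kg.
Tool frame: the origin (TCP) lies midway between the tips of the shut fingers; the grasp point (between the pads) lies 19 mm behind it (manip.grip_point_offset is the distance from the TCP to the grasp point, in m); z points along the fingers, y is the line along which they close (so a half turn about z gives the same grasp; the last joint's range is limited). The gripper opens to 85 mm and grips with 20 to 120 N. Pads are 22 mm wide; open, the fingers measure 114 mm over their backs; the gripper's body (76 mm by 85 mm) begins 54 mm behind the grasp point. The pads swing forward as they close: fully open they stand 13 mm farther back than shut.
Start: joints at [0.986, 0.527, 1.433, -0, 1.181, -0.178], TCP at [0.247, 0.574, 0.231] pointing down, gripper open.
Joint ranges: [-3.08, 3.08], [-0.75, 2.2], [0.22, 2.44], [-1.43, 4.57], [0, 2.65], [-2.85, 2.85]. Speed limits (rad/s): [2.79, 2.79, 3.14, 3.14, 3.14, 3.14].

INTERFACE

Orientations are given as a unit quaternion [w, x, y, z].
In Python, from bench import manip gives the robot as it stands.
- The arm moves only by the tool jog_arm, called as a command line: name --argument value ..., lists and objects as JSON in quotes. Schema: {"type":"object","properties":{"segments":{"type":"array","items":{"type":"array","items":{"type":"array","items":{"type":"number"},"minItems":4,"maxItems":4},"minItems":1,"maxItems":12},"minItems":1,"maxItems":1},"aperture":{"type":"number"},"only":{"type":"string"},"quiet":{"type":"boolean"},"lines":{"type":"string"}},"required":["segments"],"additionalProperties":false}. segments is a list that holds a single list of rows (three levels of brackets), with 1 to 12 rows, each of 4 numbers: dx, dy, dz in m, then a turn about the tool's z in rad; each row is the pose to reach, as a shift and turn from the pose commanded when the call began, along the tool's axes at that moment; what a row does not reach only later rows make up. A row lasts 1/12 s, in which the tool goes at most 0.0417 m and 0.125 rad, less where a joint would pass 70% of its speed; a pose out of reach is approached as far as the arm can. aperture is the finger opening in m, set as the call begins (left out keeps the last). The fingers move at their own pace and stop on an object; the grip force is fixed at half the most. Time passes only in rows, so rows that do not move let the fingers close. The tool returns the time, the measured TCP pose, the force, the opening and the grip force at its end. only (a regular expression) keeps the lines of the reply that match it, lines (a string "A,B") keeps lines A to B, and quiet returns only ok. Input that does not fit is refused with a message, and nothing moves.
- manip.get_state(): the state, without advancing time (a new reading comes with each control period).
- manip.get_image(name): name is "scene" or "top" or "wrist"; returns (picture, depth): 420x560x3 uint8, blue, green, red; 420x560 float32, m along the optical axis (not along the pixel's ray), 0 where there is no reading.
- manip.camera_model(name): a dict with "camera_matrix" (3x3 intrinsics, pixels), "k1" (the pictures are not rectified: a ray, as slopes to the right and down, at radius r is drawn at 1 + k1 r^2 times it, then the intrinsics apply), "R" (3x3) and "t" (3): a world point X has camera coordinates R X + t. Camera axes: x right, y down, z forward; pixel columns grow to the right and rows downward; lengths in m; the calibration is good to about 2 mm. A picture is of the moment at which its call begins: read the wrist's pose just before it. camera_model takes no time and is no camera call; for the wrist camera it gives the pose at the moment of the call.
- manip.close_job(): hands the job in; it is judged then, once.
The state is a dict: "t": time; "qpos": joint angles; "joint_velocities": joint speeds; "joint_torque": joint torques, N m; "position": TCP position; "orientation": TCP orientation; "ft_force": force on the tool from outside, world axes, zero at the start; "torque": the same for the moment, N m; "opening": finger opening in m; "grasp_force": force on a finger pad.
Only numpy, scipy, OpenCV 4.12 (cv2) and the standard library are available. Lean on these libraries where they do the work, as an engineer would, in place of code of your own. Each camera call takes 0.05 s, during which the arm holds its last target. There are 200 camera calls.

TASK

Two washed porcelain spotting plates lean on the sloped draining stand. Stand both upright on their short lower edges in the wire drying rack: the large plate in the slot farthest from the robot and the small plate in the slot nearest to it, each about centred along its slot and down on the rack's base, with the middle slot left empty for air. Do not drop the plates, and leave the beaker, wash bottle and timer where they are.

Things in the scene. Friction and masses are not known exactly. Their poses are not given: they have to be found in the camera images.
- large_plate: white porcelain spotting plate, 150 mm high, 110 wide, 9 thick, 3 x 4 shallow wells on one face, 0.34 kg. Origin: middle of its lower short edge (mid-thickness); z up its height, y along its width, x through the thickness to the wells. Starts on either side of the draining stand, 35 degrees from upright, top towards the robot, wells up. Best pinched by the middle of its top edge
- small_plate: white porcelain spotting plate, 110 mm high, 80 wide, 9 thick, 2 x 3 shallow wells on one face, 0.18 kg. Origin: middle of its lower short edge (mid-thickness); z up its height, y along its width, x through the thickness to the wells. Starts on either side of the draining stand, 35 degrees from upright, top towards the robot, wells up. Best pinched by the middle of its top edge
- draining_stand: fixed steel stand, base 150 x 256 x 6 mm, 108 high. Origin: underside, near its middle; x away from the robot (yaw within 0.25 rad), z up. Two places 62 mm either side of the middle along y. In each a plate stands on a sloped ledge (at x = 50, z = 30 mm) and leans on two 8 mm rods, 54 mm clear between, reaching 88 mm up the slope: room for a finger behind the plate between and above the rods
- rack: fixed wire drying rack, steel base 160 (x) x 130 (y) x 8 mm, three slots along its y, 50 mm apart in x. Origin: centre of the underside; x away from the robot (yaw within 0.25 rad), z up. Each slot lies between two upright hoops of 5 mm wire, 60 mm wide, tops 60 mm above the worktop; the gap is 14 mm, flaring to 24 mm in the top 18 mm
- slot_far (a point): the far slot (farthest from the robot): centre of the slot's floor, on the top of the rack's base, 8 mm above the worktop; axes as the rack's
- slot_middle (a point): the middle slot, same point; to be left empty
- slot_near (a point): the near slot (nearest to the robot), same point
- beaker_100: small clear plastic beaker, 71 mm across and high, loose bystander; origin under its centre
- wash_bottle: white wash bottle with bent spout, 65 x 95 x 216 mm, loose bystander; origin under its centre
- timer: small light-coloured bench timer, 54 x 66 x 22 mm, loose bystander; origin under its centre

How it is judged:
By the outcome, as a careful person would: the job done as asked, in the order asked, and still so for the second after the job is handed in, with the robot touching nothing.
It also fails if it takes over 61 s, if anything falls off the work surface, if the arm or the gripper's body presses on something with over 40 N, if the wrist force passes 120 N, or if a joint passes its speed limit or range.

## Working session

There is one attempt and no reset: what is moved stays moved. The work goes in short steps, Python scripts to look and compute and a tool call to move; the robot and the scene stay as the last step left them, time stands still between calls to the robot, and variables do not carry over. Pictures are saved under pics/ and viewed, at most 10 in all, crops included, and the job is handed in when it is done.

```bash
ls; mkdir -p pics
```

Run:
```python
from bench import manip
import cv2,numpy as np
s=manip.get_state();print(s)
for n in("scene","top"):
    p,d=manip.get_image(n);cv2.imwrite(f"pics/{n}0.png",p);np.save(f"{n}0.npy",d)
    m=manip.camera_model(n);print(n,m)
```

```text
bench.py
pics
{'t': 0.0, 'qpos': array([ 9.85529985e-01,  5.28447358e-01,  1.43392861e+00, -2.14500708e-06,
        1.18137415e+00, -1.78505671e-01]), 'joint_velocities': array([-3.58134978e-04, -1.14237493e-03,  1.59714152e-03,  1.80728490e-04,
       -3.16870683e-05,  8.74249103e-04]), 'joint_torque': array([ 4.32598590e-04, -4.42344511e+01, -1.78028011e+01, -3.16824262e-04,
        8.48341326e-03,  1.01151676e-05]), 'position': array([0.24684408, 0.57340281, 0.2303368 ]), 'orientation': array([-4.01092641e-04,  2.01980626e-01,  9.79388923e-01, -1.00139477e-03]), 'ft_force': array([-0.70066239,  0.46699767, -0.14895411]), 'torque': array([-0.03092418,  0.03364195,  0.05178846]), 'grasp_force': 0.0, 'opening': 0.08559343268667989}
scene {'camera_matrix': array([[458.56234805,   0.        , 281.05550249],
       [  0.        , 458.56234805, 206.52825759],
       [  0.        ,   0.        ,   1.        ]]), 'k1': -0.055115731594184016, 'R': array([[ 0.7091032 , -0.70502525,  0.01058509],
       [-0.31618111, -0.33135645, -0.88895017],
       [ 0.63023975,  0.62701061, -0.45788159]]), 't': array([-0.48815915,  0.19251673,  0.93172811])}
top {'camera_matrix': array([[463.01970296,   0.        , 273.56689667],
       [  0.        , 463.01970296, 215.16375657],
       [  0.        ,   0.        ,   1.        ]]), 'k1': -0.05025330848750198, 'R': array([[ 0.0022429 , -0.99997264, -0.00704893],
       [-0.99045145, -0.00124978, -0.13785629],
       [ 0.13784371,  0.00729082, -0.99042716]]), 't': array([-0.07408893,  0.58225586,  1.32266804])}
```
jog rotates only about tool z. So tool always points down?! Only turn about the tool's z. Tool down always. So plates leaned 35 degrees from upright; gripping from above by the top edge, with tool vertical... the plate would be gripped at 35° to vertical? Fingers close on y line. Plate tilted 35° about its width axis. With a parallel gripper vertical with fingers closing across the thickness, plate would rotate in the grip to align with pads ... "Best pinched by the middle of its top edge". Hmm. Closing the fingers, plate swings to align with pads: upright. Finger pads 22 wide. When fingers close, the plate top edge pivots... The plate bottom stands on ledge. As fingers close around tilted plate, the pads make it vertical (if compliance). Alternatively, lifting a plate pinched on top edge: contact torque of 60N... Pads could close on the tilted plate: one pad tip contact the underside lower, other pad contacts top edge corner. Pad torque rotates it to vertical. Pad length unknown (maybe ~ 38 mm, as grasp point 19 mm behind). OK so closing makes it upright, possibly while bottom edge slips/lifts from ledge. Good to move accordingly: the closing centre should be where the top would be when upright?? Bottom at ledge x=50; top is at x=50-150*sin35=-36. If gripper closes centred at the top, plate aligns vertical, bottom swings away toward robot—into the rods! Rods are on the robot side under the plate (top leans to the robot). So plate bottom swinging toward robot = into rods/ledge. Hmm; plate leans on rods; rotating about the top to vertical means bottom goes toward the robot, into rods: blocked. So instead, top needs to move away from robot, to x=50 and up: z 30+150. So: with fingers open, one finger behind plate (robot side, between the rods), push away from robot (the plate rotates up about the ledge edge), then close while moving. Is the ledge with lip? "stands on a sloped ledge". Ledge perpendicular to plate likely. Pushing the plate with the finger behind to near-vertical then closing. Alternatively grasp lightly the top (fingers partly closed to ~ tilted plate), lift straight up by friction with tilted plate, and then it'd rotate to vertical in free air, as gripping continues. Gripper closing force 60N on the tilted plate: moment arm up to pads length. Rods hold it. Hmm, then lift: plate slides freely up... Simplest: Close while moving away from the robot (+x) with an arc. Opening 85 (inner), plate tilted 35° spanning pad depth: if pads overlap top 25mm of the plate: horizontal span = 25*sin35+9*cos35 =14+7=22mm. Fine. Fingers partially close to e.g. 30mm; then move +x and up by arc following plate rotation about its lower edge; the robot-side finger pushes; then close when vertical. In the sim, OPENING can be set per call. Good. Wrist camera view maybe too. Let me see the pictures.

View pics/scene0.png

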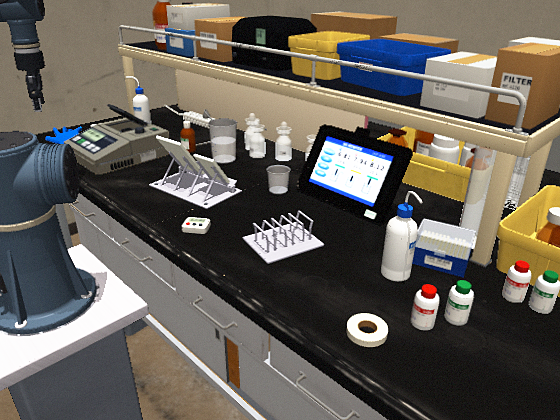

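View pics/top0.png

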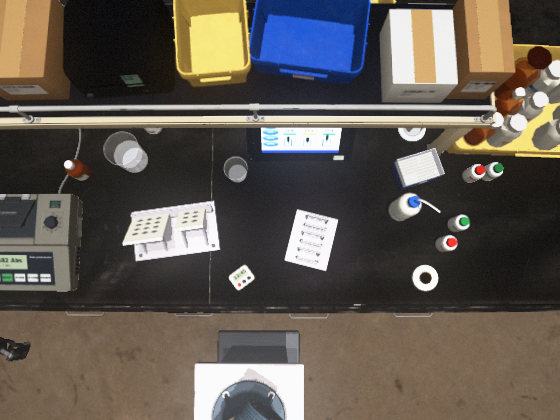

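Create h.py:
```python
import numpy as np,cv2
from bench import manip
def cloud(n,d):
    m=manip.camera_model(n);K=m["camera_matrix"];h,w=d.shape
    u,v=np.meshgrid(np.arange(w),np.arange(h))
    p=np.stack([u,v],-1).reshape(-1,1,2).astype(float)
    r=cv2.undistortPoints(p,K,np.array([m["k1"],0,0,0])).reshape(h,w,2)
    c=np.dstack([r*d[...,None],d]);P=(c-m["t"])@m["R"];P[d==0]=np.nan;return P
def proj(n,X):
    m=manip.camera_model(n);return cv2.projectPoints(np.array(X,float).reshape(-1,1,3),cv2.Rodrigues(m["R"])[0],m["t"],m["camera_matrix"],np.array([m["k1"],0,0,0]))[0].reshape(-1,2)
```

Run:
```python
from h import *
d=np.load("top0.npy");P=cloud("top",d);im=cv2.imread("pics/top0.png")
np.set_printoptions(precision=4,suppress=True)
print("table",np.nanmedian(P[260:290,60:230,2]) if 1 else 0, np.nanmedian(P[200:270,250:280,2]))
white=(im.min(2)>150)
def rect(name,u0,u1,v0,v1,z0,z1):
    Q=P[v0:v1,u0:u1];W=white[v0:v1,u0:u1]&(Q[...,2]>z0)&(Q[...,2]<z1)
    p=Q[W];b=cv2.minAreaRect(p[:,:2].astype(np.float32));print(name,len(p),b,np.median(p[:,2]),'\n',cv2.boxPoints(b))
rect("rack",280,345,205,275,0.0,0.016)
rect("stand",120,225,200,265,-0.003,0.014)
for name,u0,u1,v0,v1 in(("L",120,172,210,250),("S",172,212,203,240)):
    Q=P[v0:v1,u0:u1];W=white[v0:v1,u0:u1]&(Q[...,2]>0.045);p=Q[W]
    c=np.median(p,0)
    for _ in range(4):
        c=p.mean(0);n=np.linalg.svd(p-c,full_matrices=False)[2][2];n*=np.sign(n[2]);p=p[abs((p-c)@n)<.006]
    ax=np.array([-n[1],n[0],0])/np.hypot(*n[:2]);up=np.cross(n,ax);up*=np.sign(up[2])
    a=(p-c)@ax;b=(p-c)@up
    print(name,len(p),c,n,"tilt",np.degrees(np.arccos(n@[0,0,1])),np.degrees(np.arctan2(n[1],n[0])),'ax',ax,'up',up,a.min(),a.max(),b.min(),b.max(),np.std((p-c)@n))
big=cv2.resize(im[195:285,115:350],None,fx=3.4,fy=3.4,interpolation=cv2.INTER_CUBIC);cv2.imwrite("pics/topc.png",big)
```

```text
table -0.0006837920532967977 -0.0011306248246666286
rack 1982 ((0.5142602324485779, -0.18527965247631073), (0.12857122719287872, 0.1609371155500412), 75.86237335205078) 0.006838755768239545 
 [[ 0.4205 -0.228 ]
 [ 0.5766 -0.2673]
 [ 0.608  -0.1426]
 [ 0.4519 -0.1033]]
stand 1977 ((0.5389662981033325, 0.24143639206886292), (0.15284520387649536, 0.28687888383865356), 8.098353385925293) 0.004674532712763878 
 [[0.4431 0.3727]
 [0.4835 0.0887]
 [0.6348 0.1102]
 [0.5944 0.3942]]
L 890 [0.5305 0.2833 0.1096] [0.8024 0.1156 0.5855] tilt 54.16402633405468 8.195640673854824 ax [-0.1426  0.9898  0.    ] up [-0.5795 -0.0835  0.8107] -0.05348343972510794 0.05618392757514963 -0.0797834981305038 0.06199987810200661 0.001641086539032591
S 459 [0.5602 0.1653 0.0911] [0.7996 0.1081 0.5908] tilt 53.787043117987444 7.699978500315882 ax [-0.134  0.991  0.   ] up [-0.5855 -0.0792  0.8068] -0.039561617205496724 0.040621695749975976 -0.05682915607093172 0.04473568854691586 0.0015710875581418518
```

View pics/topc.png

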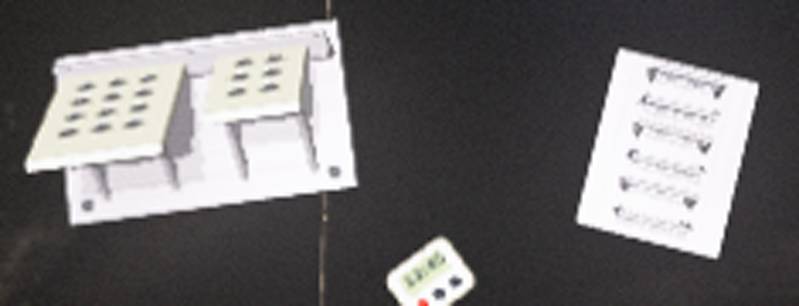

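Top crop: large plate at the left place (≈ px 148,230 in the full image), small plate at the right (190,219), rack at (312,240). Rack yaw is about −14°, stand yaw about 8°. I'll move above the large plate first.

jog_arm --segments '[[[-0.03,-0.015,0,0.1],[-0.06,-0.03,0,0.2],[-0.1,-0.048,0,0.3],[-0.135,-0.065,0,0.4],[-0.17,-0.082,0,0.5],[-0.205,-0.1,0,0.6],[-0.24,-0.115,0,0.7],[-0.275,-0.132,0,0.8],[-0.31,-0.15,0,0.9],[-0.3492,-0.1683,0.01,1.0247],[-0.3492,-0.1683,0.01,1.0247],[-0.3492,-0.1683,0.01,1.0247]]]' --aperture 0.05

```text
t: 1.1
position: [0.5025, 0.279, 0.2203]
orientation: [-0.001, 0.658, 0.753, -0.001]
ft_force: [-0.3, 1.2, 0.1]
opening: 0.0501
grasp_force: 0.0
```

Run:
```python
from h import *
s=manip.get_state();print(s["t"],s["position"],s["orientation"],s["qpos"])
m=manip.camera_model("wrist");print(m)
p,d=manip.get_image("wrist");cv2.imwrite("pics/w1.png",p);np.save("w1.npy",d);np.save("w1R.npy",np.c_[m["R"],m["t"]])
```

```text
1.1 [0.50246932 0.27901904 0.2202555 ] [-5.00408749e-04  6.57644710e-01  7.53327602e-01 -8.42521648e-04] [ 3.12552896e-01  4.73712812e-01  1.57170248e+00 -1.01299870e-05
  1.09813719e+00  1.77137957e-01]
{'camera_matrix': array([[290.28149598,   0.        , 277.3435478 ],
       [  0.        , 290.28149598, 211.0621626 ],
       [  0.        ,   0.        ,   1.        ]]), 'k1': -0.011047379180162168, 'R': array([[ 0.99074911,  0.13569911, -0.00139994],
       [ 0.13079532, -0.9520945 ,  0.27642115],
       [ 0.03617723, -0.27404711, -0.96103558]]), 't': array([-0.53495852,  0.16751715,  0.42621433])}
```

View pics/w1.png

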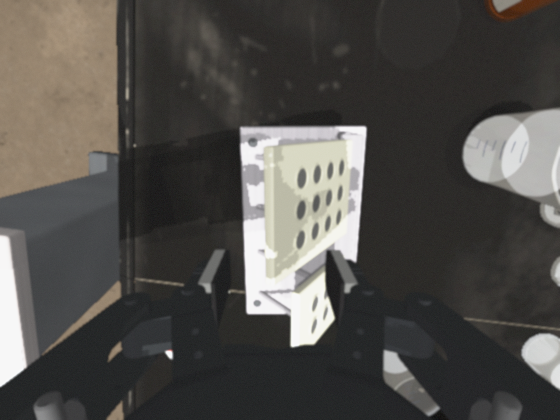

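Run:
```python
from h import *
np.set_printoptions(precision=4,suppress=True)
d=np.load("w1.npy");P=cloud("wrist",d)
print(proj("wrist",[[.501,.2805,.127],[.491,.279,.157],[.5304,.1613,.1245]]))
im=cv2.imread("pics/w1.png")
for name,yr in(("L",(150,260,268,352)),("S",(285,330,295,330))):
    v0,v1,u0,u1=yr
    p=P[v0:v1,u0:u1].reshape(-1,3);p=p[(p[:,2]>.045)&(p[:,2]<.19)]
    s=np.array([.990,.139,0]);nn=np.array([.99*.819,.139*.819,.574])
    o=p@nn;c0=np.median(o);p=p[abs(o-c0)<.015]
    for _ in range(5):
        c=p.mean(0);n=np.linalg.svd(p-c,full_matrices=False)[2][2];n*=np.sign(n[2]);p=p[abs((p-c)@n)<.004]
    ax=np.array([-n[1],n[0],0])/np.hypot(*n[:2]);up=np.cross(n,ax);up*=np.sign(up[2])
    a=(p-c)@ax;b=(p-c)@up;q=lambda z:np.percentile(z,[0,.5,99.5,100])
    top=c+up*np.percentile(b,99.7)+ax*(q(a)[1]+q(a)[2])/2-.0045*n
    print(name,len(p),"n",n,np.degrees(np.arctan2(n[1],n[0])),q(a),q(b),"top",top)
```

```text
[[277.765  214.0416]
 [264.2475 225.6209]
 [290.7184 333.4503]]
L 8047 n [0.8058 0.1153 0.5808] 8.14014143922765 [-0.0594 -0.057   0.0466  0.048 ] [-0.0859 -0.0841  0.0532  0.054 ] top [0.4926 0.2816 0.1559]
S 1468 n [0.7973 0.1181 0.5919] 8.428986086398824 [-0.0477 -0.0453  0.0312  0.0316] [-0.0448 -0.0425  0.0293  0.0297] top [0.5318 0.1672 0.1229]
```

Run:
```python
from h import *
np.set_printoptions(precision=4,suppress=True)
d=np.load("w1.npy");P=cloud("wrist",d)
n=np.array([.805,.116,.582]);ax=np.array([-.1426,.9898,0]);up=np.cross(n,ax);up*=np.sign(up[2])
p=P[130:300,262:360].reshape(-1,3);t=np.array([.492,.280,.156])+.0045*n
e=p-t;m=(abs(e@n)<.006)
a=(e@ax)[m];b=(e@up)[m];
for lo,hi in((-.02,-.002),(-.06,-.02),(-.1,-.06)):
    k=(b>lo)&(b<hi)&(abs(a)<.075);print(lo,np.percentile(a[k],[.5,2,98,99.5]))
print(np.percentile(b[abs(a)<.04],[1,99,99.8]))
```

```text
-0.02 [-0.0512 -0.049   0.0562  0.0572]
-0.06 [-0.0513 -0.0491  0.0559  0.0571]
-0.1 [-0.0514 -0.0492  0.0556  0.0569]
[-0.1522 -0.0008 -0.0003]
```

jog_arm --segments '[[[0.004,-0.001,0.01,0],[0.004,-0.001,0.035,0],[0.004,-0.001,0.06,0],[0.004,-0.001,0.08,0],[0.004,-0.001,0.094,0],[0.004,-0.001,0.094,0],[0.004,-0.001,0.094,0]]]'

```text
t: 1.73
position: [0.4979, 0.2864, 0.1264]
orientation: [-0.001, 0.655, 0.756, -0.001]
ft_force: [-0.2, 0.9, 0.5]
opening: 0.05
grasp_force: 0.0
```

jog_arm --segments '[[[0,0.008,0,0],[-0.001,0.015,0,0],[-0.002,0.023,-0.006,0],[-0.003,0.032,-0.01,0],[-0.003,0.04,-0.014,0],[-0.003,0.05,-0.018,0],[-0.003,0.06,-0.022,0],[-0.003,0.07,-0.025,0],[-0.003,0.078,-0.027,0],[-0.003,0.078,-0.027,0],[-0.003,0.078,-0.027,0]]]'

```text
t: 2.65
position: [0.5783, 0.2927, 0.1546]
orientation: [0.0, 0.656, 0.754, 0.0]
ft_force: [0.1, -0.2, 0.8]
opening: 0.05
grasp_force: 0.3
```

Run:
```python
from h import *
p,d=manip.get_image("scene");np.save("s2.npy",d)
w,d=manip.get_image("wrist")
a=cv2.resize(p[90:230,130:290],(640,560));cv2.imwrite("pics/s2.png",np.hstack([cv2.resize(p[110:220,140:260],(400,367)),cv2.resize(w,(400,300))[:,:].copy() if 0 else cv2.copyMakeBorder(cv2.resize(w,(400,300)),0,67,0,0,0)]))
```

```text
(no output)
```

View pics/s2.png

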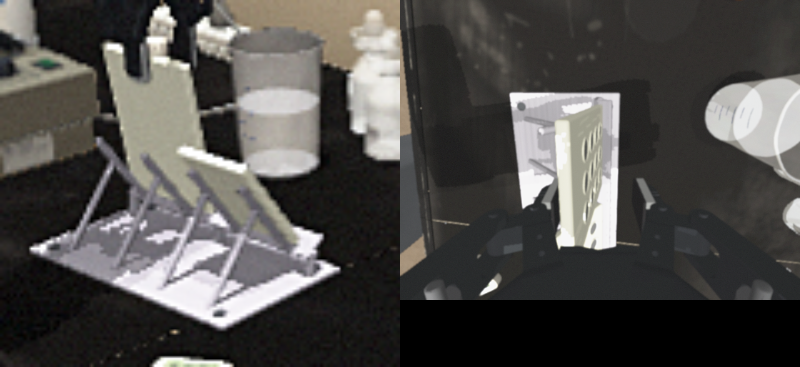

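The large plate is nearly upright with the rear pad behind its top edge (left panel ≈ 150,60) and the other pad clear in front. Now I'll close the gripper.

jog_arm --segments '[[[0,0,0,0],[0,0,0,0],[0,0,0,0],[0,0,0,0],[0,0,0,0],[0,0,0,0]]]' --aperture 0.03

```text
t: 3.25
position: [0.5774, 0.293, 0.1543]
orientation: [-0.0, 0.656, 0.755, -0.0]
ft_force: [-0.6, 1.1, 0.3]
opening: 0.0301
grasp_force: 0.1
```

jog_arm --segments '[[[0,0,0,0],[0,0,0,0],[0,0,0,0],[0,0,0,0],[0,0,0,0],[0,0,0,0],[0,0,0,0],[0,0,0,0]]]' --aperture 0.0

```text
t: 3.92
position: [0.5776, 0.2929, 0.1544]
orientation: [0.0, 0.656, 0.755, 0.0]
ft_force: [1.1, -0.8, -0.1]
opening: 0.0082
grasp_force: 61.2
```

jog_arm --segments '[[[0,0,-0.005,0],[0,0,-0.015,0],[0,0,-0.03,0],[0,0,-0.05,0],[0,0,-0.07,0],[0,0,-0.08,0],[0,0,-0.08,0],[0,0,-0.08,0],[0,0,-0.08,0]]]'

```text
t: 4.67
position: [0.5764, 0.2926, 0.233]
orientation: [-0.001, 0.656, 0.755, -0.001]
ft_force: [-0.5, 0.3, -5.3]
opening: 0.0083
grasp_force: 60.6
```

Run:
```python
from h import *
np.set_printoptions(precision=4,suppress=True)
s=manip.get_state();print(s["position"],s["orientation"])
p,d=manip.get_image("scene");P=cloud("scene",d)
w,dw=manip.get_image("wrist");Pw=cloud("wrist",dw);np.save("Pw3.npy",Pw)
cv2.imwrite("pics/s3.png",np.hstack([cv2.resize(p[70:220,130:290],(400,375)),cv2.copyMakeBorder(cv2.resize(w,(400,300)),0,75,0,0,0)]))
T=s["position"]
n=np.array([.990,.139,0]);ax=np.array([-.139,.99,0])
for nm,Q in(("scene",P),("wrist",Pw)):
    e=Q.reshape(-1,3)-T;a=e@ax;b=e@n;m=(abs(b)<.03)&(e[:,2]>-.13)&(e[:,2]<.02)&(abs(a)<.08)
    print(nm,m.sum())
    A=a[m];B=b[m];Z=e[m][:,2]
    for z0,z1 in((-.01,.03),(-.04,-.01),(-.07,-.04),(-.1,-.07),(-.13,-.1)):
        k=(Z>z0)&(Z<z1)
        if k.sum()>20: print(z0,k.sum(),np.percentile(A[k],[1,99]),np.percentile(B[k],[5,50,95]),Z[k].min(),Z[k].max())
```

```text
[0.5764 0.2926 0.233 ] [-0.0008  0.6562  0.7546 -0.0013]
scene 1114
-0.01 248 [-0.0555  0.0541] [-0.017  -0.0059 -0.001 ] -0.009989147759789013 0.019955697032966374
-0.04 254 [-0.0552  0.0544] [-0.0085 -0.0052 -0.001 ] -0.0396916262566229 -0.010003016082346744
-0.07 249 [-0.0561  0.0522] [-0.008  -0.0046 -0.0009] -0.06997174646023302 -0.040230819475055274
-0.1 236 [-0.055   0.0528] [-0.0078 -0.0049 -0.0017] -0.09990922345144662 -0.07026517584967187
-0.13 127 [-0.0554  0.0543] [-0.0074 -0.0045 -0.0003] -0.11802637303316565 -0.10006656410469039
wrist 932
-0.01 771 [0.0067 0.0549] [-0.0163 -0.0001  0.0155] -0.009752142026737437 0.019997552739503904
-0.04 73 [0.0531 0.0548] [-0.0041 -0.0002  0.0032] -0.03911748802922846 -0.010349447964466463
-0.07 47 [0.0531 0.0547] [-0.0042 -0.0008  0.0031] -0.06868208297166709 -0.04029624893706907
-0.1 25 [0.0528 0.0546] [-0.0042 -0.001   0.0029] -0.09962673274628042 -0.0710276699879124
```

View pics/s3.png

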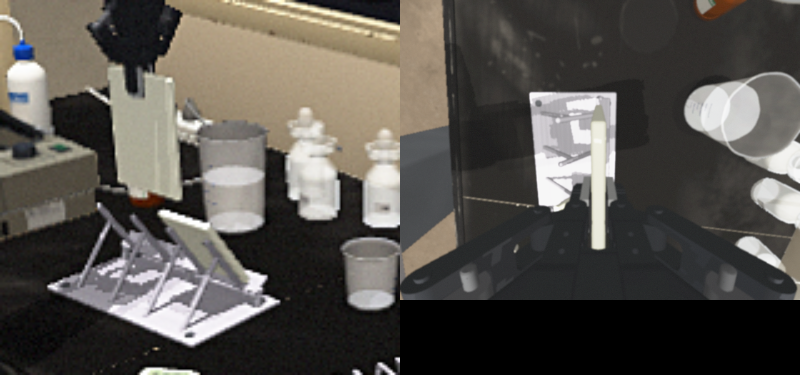

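jog_arm --segments '[[[0,0,-0.02,0],[0,0,-0.045,0],[-0.01,-0.002,-0.057,0],[-0.03,-0.005,-0.057,0],[-0.055,-0.01,-0.057,0],[-0.085,-0.015,-0.057,0],[-0.115,-0.02,-0.057,0],[-0.145,-0.025,-0.057,0],[-0.175,-0.03,-0.057,0],[-0.205,-0.035,-0.057,0],[-0.235,-0.04,-0.057,0],[-0.265,-0.045,-0.057,0]]]'

```text
t: 5.77
position: [0.5687, 0.0222, 0.2906]
orientation: [-0.0, 0.656, 0.755, -0.001]
ft_force: [-0.0, -0.8, -4.2]
opening: 0.0078
grasp_force: 60.6
```

jog_arm --segments '[[[-0.03,-0.005,0,0.04],[-0.06,-0.01,0,0.09],[-0.09,-0.015,0,0.14],[-0.12,-0.02,0,0.19],[-0.15,-0.025,0,0.25],[-0.175,-0.03,0,0.3],[-0.195,-0.033,0,0.35],[-0.21,-0.035,0,0.3857],[-0.2185,-0.0365,0,0.3857],[-0.2185,-0.0365,0,0.3857],[-0.2185,-0.0365,0,0.3857],[-0.2185,-0.0365,0,0.3857]]]'

```text
t: 6.77
position: [0.5637, -0.1958, 0.2911]
orientation: [-0.001, 0.788, 0.615, 0.0]
ft_force: [1.0, -0.2, -4.2]
opening: 0.008
grasp_force: 60.6
```

Create rk.py:
```python
# refine rack: wrist image; plate in tool frame
from h import *
np.set_printoptions(precision=4,suppress=True)
import sys
s=manip.get_state();T=s["position"];q=s["orientation"];th=np.arctan2(2*q[2]**2-1,2*q[1]*q[2]);print(T,"tooly deg",np.degrees(th))
n=np.array([np.cos(th),np.sin(th),0]);ax=np.array([-n[1],n[0],0])
ps={};
for nm in("scene","wrist","top"):
    p,d=manip.get_image(nm);P=cloud(nm,d);ps[nm]=p
    Q=P.reshape(-1,3)
    c=np.array([.5143,-.1853,0]);w=(p.min(2).reshape(-1)>120)&(np.hypot(*(Q-c)[:,:2].T)<.13)
    b=Q[w&(Q[:,2]>0.002)&(Q[:,2]<.013)]
    if len(b)>200: r=cv2.minAreaRect(b[:,:2].astype(np.float32));print(nm,"rack",len(b),r,np.median(b[:,2]))
    h=Q[(np.hypot(*(Q-c)[:,:2].T)<.1)&(Q[:,2]>.03)&(Q[:,2]<.07)]
    ex=np.array([.9697,-.2441,0]);ey=np.array([.2441,.9697,0])
    if len(h)>20:
        print(nm,"hoops x hist",np.histogram((h-c)@ex,bins=np.arange(-.08,.081,.005))[0],"y",np.percentile((h-c)@ey,[2,50,98]),"zmax",np.percentile(h[:,2],98))
    e=Q-T;a=e@ax;b=e@n;m=(abs(b)<.02)&(abs(a)<.07)&(e[:,2]<-.02)&(e[:,2]>-.14)&(Q[:,2]>.075)
    if m.sum()>50:print(nm,"plate",m.sum(),np.percentile(a[m],[1,99]),np.percentile(b[m],[5,50,95]),e[m][:,2].min())
cv2.imwrite(f"pics/{sys.argv[1]}.png",np.hstack([cv2.resize(ps["scene"][120:280,210:370],(400,400)),cv2.copyMakeBorder(cv2.resize(ps["wrist"],(400,300)),0,100,0,0,0)]))
```

```bash
python3 rk.py r4
```

```text
[ 0.5637 -0.1958  0.2911] tooly deg -14.032239125291246
scene rack 1265 ((0.5173910856246948, -0.1646958738565445), (0.17377866804599762, 0.16182327270507812), 76.0066146850586) 0.009758063661267287
scene hoops x hist [ 0  2 40 34  0  0  3 32 45  0  0  1 43 25  3  0  2 39 35  0  0  2 41 24
  1  0  1 34 38  1  0  0] y [-0.0327 -0.0066  0.033 ] zmax 0.06384223311038176
scene plate 1150 [-0.0566  0.0519] [-0.0065 -0.0049 -0.0006] -0.11927215981253647
wrist rack 5642 ((0.5128047466278076, -0.18404914438724518), (0.1287054717540741, 0.16012002527713776), 76.01537322998047) 0.007886749366440689
wrist hoops x hist [  0   0 107 133  24   0   0   6 155  39   0   0 112 110  17   0   0  19
 164  25   0   0  97  62   1   0   0   0  27  30   0   0] y [-0.03    0.0033  0.0328] zmax 0.06161104816544912
wrist plate 130 [0.0529 0.0548] [-0.0041 -0.0004  0.0033] -0.11832555322499769
top rack 395 ((0.5656736493110657, -0.20538738369941711), (0.13198240101337433, 0.058262985199689865), 60.590763092041016) 0.007023981269602719
top hoops x hist [ 0  0  0  0  0  0  0  0  0  0  0  0  0  0  0  0  0  0  2  1  0  0 15  6
  0  0  0  4 14  0  0  0] y [-0.0286  0.0157  0.0318] zmax 0.06325095690917037
top plate 172 [-0.0541  0.053 ] [-0.0049 -0.0043 -0.0036] -0.12095209387999553
```

View pics/r4.png

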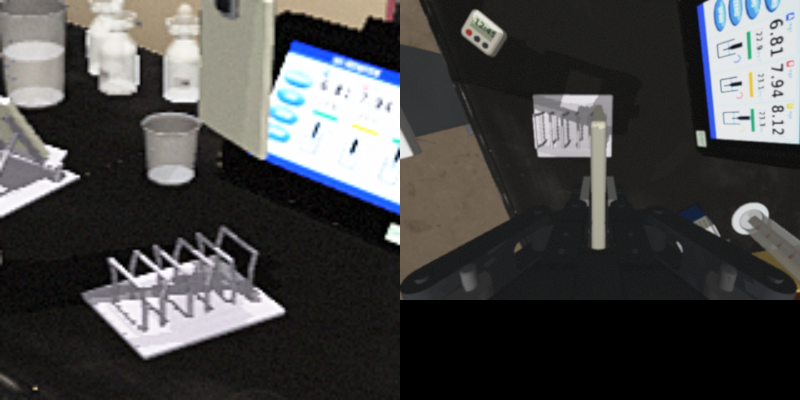

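jog_arm --segments '[[[0,-0.001,0.015,0],[-0.001,-0.0017,0.04,0],[-0.001,-0.0017,0.065,0],[-0.001,-0.0017,0.085,0],[-0.001,-0.0017,0.096,0],[-0.001,-0.0017,0.096,0],[-0.001,-0.0017,0.096,0],[-0.001,-0.0017,0.096,0]]]'

```text
t: 7.58
position: [0.5632, -0.1981, 0.1967]
orientation: [0.001, 0.788, 0.615, 0.001]
ft_force: [-0.5, 0.5, -3.7]
opening: 0.0086
grasp_force: 60.6
```

Create cl.py:
```python
from h import *
np.set_printoptions(precision=4,suppress=True)
import sys
s=manip.get_state();T=s["position"];q=s["orientation"];th=np.arctan2(2*q[2]**2-1,2*q[1]*q[2]);n=np.array([np.cos(th),np.sin(th),0]);ax=np.array([-n[1],n[0],0])
c=np.array([.5128,-.184,0]);t=np.radians(-14);ex=np.array([np.cos(t),np.sin(t),0]);ey=np.array([-ex[1],ex[0],0])
print(T,np.degrees(th),"tcp in rack",(T-c)@ex,(T-c)@ey)
sx=float(sys.argv[1])
for nm in("scene","wrist"):
    p,d=manip.get_image(nm);Q=cloud(nm,d).reshape(-1,3);e=Q-c;x=e@ex;y=e@ey
    for z0,z1 in((.052,.066),(.015,.04)):
        k=(Q[:,2]>z0)&(Q[:,2]<z1)&(abs(y)<.034)
        for lo,hi in((sx-.022,sx-.003),(sx+.003,sx+.022)):
            m=k&(x>lo)&(x<hi)
            if m.sum()>8:print(nm,z0,m.sum(),np.percentile(x[m],[5,50,95]),"y",np.percentile(y[m],[2,98]))
    f=Q-T;a=f@ax;b=f@n;m=(abs(b)<.015)&(abs(a)<.07)&(f[:,2]<-.025)&(Q[:,2]>.072)
    if m.sum()>20:print(nm,"plate in rack x",np.percentile(x[m],[5,50,95]),"y",np.percentile(y[m],[1,99]),"zmin",Q[m][:,2].min())
    cv2.imwrite(f"pics/{sys.argv[2]}_{nm}.png",p)
```

```bash
python3 cl.py 0.05 c5
```

```text
[ 0.5632 -0.1981  0.1967] -14.088982536432631 tcp in rack 0.052354213206401615 -0.0014828490370367745
scene 0.052 44 [0.0325 0.0344 0.0373] y [-0.0325  0.0305]
scene 0.052 46 [0.0609 0.063  0.0658] y [-0.0311  0.0328]
scene 0.015 29 [0.0375 0.0392 0.0418] y [-0.0333  0.031 ]
scene 0.015 29 [0.0564 0.0579 0.0626] y [-0.0332  0.0333]
scene plate in rack x [0.046  0.0478 0.0519] y [-0.0582  0.0509] zmin 0.07733026521685796
wrist 0.052 328 [0.0334 0.0357 0.0379] y [-0.0305  0.0315]
wrist 0.052 229 [0.0636 0.065  0.0668] y [-0.0302  0.0315]
wrist 0.015 22 [0.0385 0.0399 0.0425] y [-0.0291  0.0323]
wrist plate in rack x [0.0484 0.0521 0.0559] y [0.0512 0.0529] zmin 0.0795139541178964
```

jog_arm --segments '[[[0.0025,-0.0018,0,0],[0.0025,-0.0018,0.005,0],[0.0025,-0.0018,0.012,0],[0.0025,-0.0018,0.02,0],[0.0025,-0.0018,0.028,0],[0.0025,-0.0018,0.035,0],[0.0025,-0.0018,0.042,0],[0.0025,-0.0018,0.049,0],[0.0025,-0.0018,0.055,0],[0.0025,-0.0018,0.06,0],[0.0025,-0.0018,0.06,0],[0.0025,-0.0018,0.06,0]]]'

```text
t: 8.68
position: [0.5608, -0.1948, 0.135]
orientation: [-0.0, 0.789, 0.615, -0.0]
ft_force: [0.5, 0.3, -3.9]
opening: 0.0082
grasp_force: 60.6
```

jog_arm --segments '[[[0,0,0.002,0],[0,0,0.004,0],[0,0,0.006,0],[0,0,0.006,0],[0,0,0.006,0]]]'

```text
t: 9.1
position: [0.5608, -0.1949, 0.1293]
orientation: [-0.0, 0.789, 0.615, -0.0]
ft_force: [0.3, -0.3, -3.3]
opening: 0.0079
grasp_force: 60.6
```

jog_arm --segments '[[[0,0,0.001,0],[0,0,0.002,0],[0,0,0.002,0],[0,0,0.002,0]]]'

```text
t: 9.43
position: [0.5613, -0.1951, 0.1285]
orientation: [0.001, 0.789, 0.615, 0.0]
ft_force: [-1.1, 0.8, 5.0]
opening: 0.0079
grasp_force: 61.8
```

Contact with the base: the z force went from −3.3 to +5.0 N. I'll release and lift.

jog_arm --segments '[[[0,0,0,0],[0,0,0,0],[0,0,0,0],[0,0,0,0],[0,0,0,0]]]' --aperture 0.03

```text
t: 9.85
position: [0.5609, -0.1949, 0.1271]
orientation: [-0.0, 0.789, 0.615, -0.0]
ft_force: [0.8, 0.4, -0.1]
opening: 0.0298
grasp_force: 0.0
```

jog_arm --segments '[[[0,0,-0.01,0],[0,0,-0.03,0],[0,0,-0.06,0],[0,0,-0.09,0],[0,0,-0.11,0],[0,0,-0.12,0],[0,0,-0.12,0],[0,0,-0.12,0]]]'

```text
t: 10.52
position: [0.5606, -0.1947, 0.2474]
orientation: [0.0, 0.789, 0.615, 0.0]
ft_force: [-0.3, -0.0, -1.4]
opening: 0.0302
grasp_force: 0.0
```

Run:
```python
from h import *
np.set_printoptions(precision=4,suppress=True)
print(manip.get_state()["position"])
c=np.array([.5128,-.184,0]);t=np.radians(-14);ex=np.array([np.cos(t),np.sin(t),0]);ey=np.array([-ex[1],ex[0],0])
p,d=manip.get_image("scene");Q=cloud("scene",d).reshape(-1,3);e=Q-c;x=e@ex;y=e@ey
for z0,z1 in((.07,.1),(.1,.13),(.13,.165)):
    m=(abs(x-.05)<.03)&(abs(y)<.08)&(Q[:,2]>z0)&(Q[:,2]<z1);print(m.sum(),np.percentile(x[m],[5,50,95]),np.percentile(y[m],[1,99]),np.percentile(Q[m][:,2],99.5))
cv2.imwrite("pics/s6.png",cv2.resize(p[100:280,160:400],(720,540)))
```

```text
[ 0.5606 -0.1947  0.2474]
296 [0.0434 0.0452 0.0491] [-0.0555  0.054 ] 0.09990473217075897
308 [0.0435 0.0452 0.0486] [-0.0555  0.0546] 0.12990380853804925
377 [0.0432 0.0452 0.0511] [-0.0551  0.0511] 0.1612414030944777
```

View pics/s6.png

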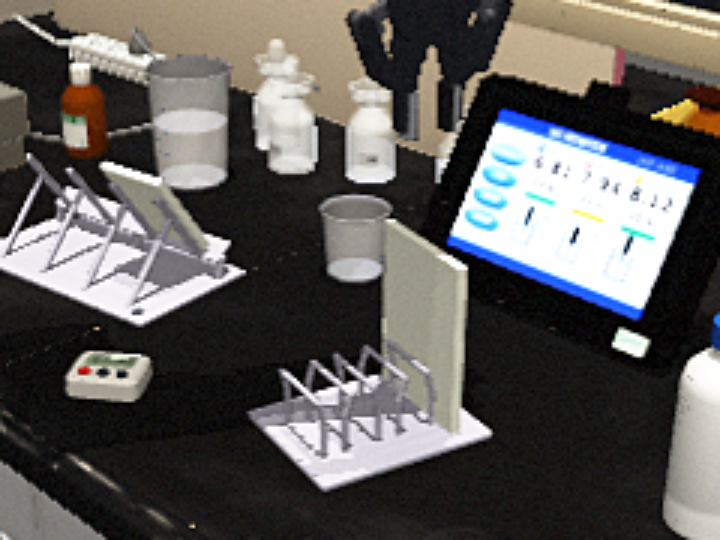

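Large plate stands upright in the far slot (≈ 425,330 in this crop), centred, with the fingers clear. Next is the small plate.

jog_arm --segments '[[[0.02,-0.005,0,-0.03],[0.05,-0.015,0,-0.07],[0.08,-0.025,0,-0.11],[0.115,-0.036,0,-0.15],[0.15,-0.047,0,-0.19],[0.185,-0.058,0,-0.23],[0.22,-0.068,0,-0.27],[0.255,-0.08,0.01,-0.31],[0.29,-0.09,0.03,-0.35],[0.32,-0.1,0.045,-0.385],[0.3441,-0.1071,0.05,-0.385],[0.3441,-0.1071,0.05,-0.385]]]' --aperture 0.05

```text
t: 11.57
position: [0.5374, 0.1691, 0.1934]
orientation: [-0.003, 0.655, 0.756, -0.002]
ft_force: [0.8, -0.6, 0.1]
opening: 0.0501
grasp_force: 0.0
```

jog_arm --segments '[[[0,0,0,0],[0,0,0,0]]]'

```text
t: 11.73
position: [0.5404, 0.1645, 0.1961]
orientation: [-0.001, 0.656, 0.754, -0.001]
ft_force: [-0.0, -0.3, 0.0]
opening: 0.05
grasp_force: 0.0
```

Run:
```python
from h import *
np.set_printoptions(precision=4,suppress=True)
s=manip.get_state();print(s["position"],s["orientation"])
n=np.array([.805,.116,.582]);n/=np.linalg.norm(n);ax=np.array([-.1426,.9898,0]);up=np.cross(n,ax);up*=np.sign(up[2])
t=np.array([.531,.164,.1235])+.0045*n
for nm in("wrist","scene","top"):
    p,d=manip.get_image(nm);Q=cloud(nm,d).reshape(-1,3);e=Q-t
    o=e@n;a=e@ax;b=e@up;m=(abs(o)<.01)&(abs(a)<.055)&(b>-.07)&(b<.012)
    if m.sum()<50:continue
    o0=np.median(o[m]);m&=abs(o-o0)<.004;A=a[m];k=A[(b[m]<-.01)]
    print(nm,m.sum(),"off n",o0,"a",np.percentile(k,[.5,2,98,99.5]),"btop",np.percentile(b[m][abs(A)<.03],[98,99.8]))
```

```text
[0.5404 0.1645 0.1961] [-0.0006  0.6563  0.7545 -0.001 ]
wrist 4120 off n 0.002248045237060914 a [-0.041  -0.0392  0.0373  0.0379] btop [-0.002  -0.0015]
scene 229 off n -0.005225435019914998 a [-0.0435 -0.043   0.0301  0.0329] btop [0.002  0.0033]
top 215 off n 0.0003075166812331169 a [-0.0417 -0.0413  0.0068  0.0074] btop [-0.0018  0.0002]
```

jog_arm --segments '[[[0,0,0.01,0],[0,0,0.03,0],[0,0,0.05,0],[0,0,0.07,0],[0,0,0.088,0],[0,0,0.1,0],[0,0,0.103,0],[0,0,0.103,0],[0,0,0.103,0]]]'

```text
t: 12.63
position: [0.5414, 0.1645, 0.0945]
orientation: [0.0, 0.657, 0.754, 0.0]
ft_force: [0.3, -0.4, 0.6]
opening: 0.0502
grasp_force: 0.0
```

jog_arm --segments '[[[0,0.006,0,0],[0,0.012,0,0],[0,0.018,-0.004,0],[0,0.025,-0.008,0],[0,0.032,-0.011,0],[0,0.04,-0.014,0],[0,0.047,-0.017,0],[0,0.053,-0.019,0],[0,0.055,-0.019,0],[0,0.055,-0.019,0],[0,0.055,-0.019,0]]]'

```text
t: 13.55
position: [0.5951, 0.1725, 0.113]
orientation: [-0.0, 0.656, 0.754, -0.0]
ft_force: [-0.5, 0.0, -0.2]
opening: 0.0501
grasp_force: 0.1
```

Run:
```python
from h import *
p,d=manip.get_image("scene");w,d=manip.get_image("wrist")
cv2.imwrite("pics/s7.png",np.hstack([cv2.resize(p[110:220,140:260],(400,367)),cv2.copyMakeBorder(cv2.resize(w,(400,300)),0,67,0,0,0)]))
```

```text
(no output)
```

View pics/s7.png

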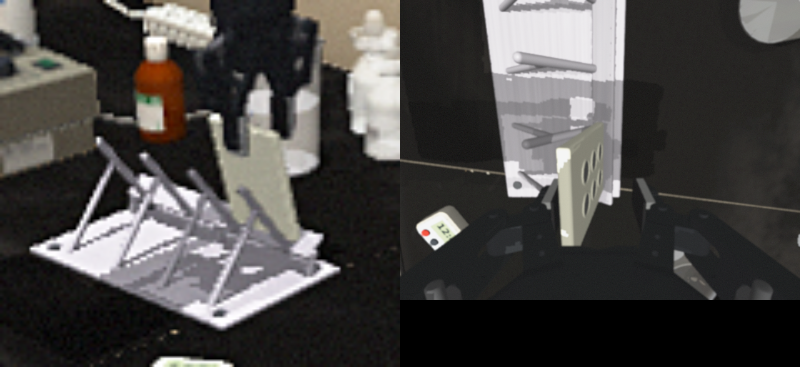

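The small plate is tipped up nearly upright against the rear pad (left panel ≈ 250,150). I'll close and lift.

jog_arm --segments '[[[0,0,0,0],[0,0,0,0],[0,0,0,0],[0,0,0,0],[0,0,0,0],[0,0,0,0]]]' --aperture 0.03

```text
t: 14.15
position: [0.5954, 0.1726, 0.1133]
orientation: [-0.0, 0.656, 0.754, 0.0]
ft_force: [-0.4, -0.2, -0.7]
opening: 0.0299
grasp_force: 0.1
```

jog_arm --segments '[[[0,0,0,0],[0,0,0,0],[0,0,0,0],[0,0,0,0],[0,0,0,0],[0,0,0,0],[0,0,0,0],[0,0,0,0]]]' --aperture 0.0

```text
t: 14.82
position: [0.5951, 0.1725, 0.1134]
orientation: [-0.0, 0.656, 0.754, -0.0]
ft_force: [-2.0, -1.2, 3.4]
opening: 0.0086
grasp_force: 60.0
```

jog_arm --segments '[[[0,0,-0.005,0],[0,0,-0.015,0],[0,0,-0.03,0],[0,0,-0.05,0],[0,0,-0.075,0],[0,0,-0.1,0],[0,0,-0.12,0],[0,0,-0.13,0],[0,0,-0.13,0],[0,0,-0.13,0],[0,0,-0.13,0]]]'

```text
t: 15.73
position: [0.5944, 0.1724, 0.2418]
orientation: [-0.001, 0.656, 0.754, -0.001]
ft_force: [0.8, 0.3, -1.4]
opening: 0.008
grasp_force: 59.4
```

Run:
```python
from h import *
np.set_printoptions(precision=4,suppress=True)
s=manip.get_state();T=s["position"];print(T,s["orientation"])
n=np.array([.990,.139,0]);ax=np.array([-.139,.99,0])
for nm in("scene","wrist"):
    p,d=manip.get_image(nm);e=cloud(nm,d).reshape(-1,3)-T;a=e@ax;b=e@n
    for z0,z1 in((-.02,.01),(-.05,-.02),(-.1,-.05)):
        k=(e[:,2]>z0)&(e[:,2]<z1)&(abs(b)<.03)&(abs(a)<.06)
        if k.sum()>20: print(nm,z0,k.sum(),np.percentile(a[k],[1,99]),np.percentile(b[k],[5,50,95]),e[k][:,2].min())
```

```text
[0.5944 0.1724 0.2418] [-0.001   0.6564  0.7544 -0.001 ]
scene -0.02 213 [-0.0419  0.0412] [-0.0092 -0.005  -0.0001] -0.01999107246718379
scene -0.05 221 [-0.0417  0.0398] [-0.0081 -0.005  -0.0001] -0.0499194915803888
scene -0.1 175 [-0.0413  0.0387] [-0.0085 -0.0048 -0.0013] -0.07612725398367964
wrist -0.02 376 [0.0068 0.0394] [-0.0142 -0.0006  0.0136] -0.019938508004586075
wrist -0.05 124 [0.0372 0.0393] [-0.0045 -0.0008  0.0033] -0.04961651330197914
wrist -0.1 71 [0.0374 0.0393] [-0.0047 -0.0009  0.003 ] -0.07785576438617922
```

jog_arm --segments '[[[-0.013,-0.007,0,0.02],[-0.035,-0.019,0,0.05],[-0.065,-0.036,0,0.09],[-0.1,-0.055,0,0.13],[-0.135,-0.074,0,0.17],[-0.17,-0.093,0,0.21],[-0.205,-0.112,0,0.25],[-0.24,-0.131,0,0.29],[-0.27,-0.148,0,0.33],[-0.295,-0.162,0,0.36],[-0.312,-0.171,0,0.384],[-0.3219,-0.1765,0,0.384]]]'

```text
t: 16.83
position: [0.4633, -0.1732, 0.2428]
orientation: [-0.0, 0.79, 0.614, -0.001]
ft_force: [0.2, 0.2, -2.2]
opening: 0.0081
grasp_force: 59.3
```

jog_arm --segments '[[[0,0,0.01,0],[0,0,0.03,0],[0,0,0.055,0],[0,0,0.075,0],[0,0,0.085,0],[0,0,0.085,0],[0,0,0.085,0],[0,0,0.085,0]]]'

```text
t: 17.5
position: [0.4655, -0.1708, 0.1588]
orientation: [0.001, 0.788, 0.615, 0.0]
ft_force: [-0.4, 0.3, -1.5]
opening: 0.0079
grasp_force: 59.3
```

```bash
python3 cl.py -0.05 c8
```

```text
[ 0.4655 -0.1708  0.1588] -14.036927839361946 tcp in rack -0.04907641994891635 0.0013489737516566578
scene 0.052 46 [-0.0679 -0.0657 -0.0628] y [-0.0334  0.03  ]
scene 0.052 40 [-0.0402 -0.0374 -0.0355] y [-0.0322  0.0302]
scene 0.015 38 [-0.0628 -0.0612 -0.059 ] y [-0.0318  0.0327]
scene 0.015 31 [-0.0446 -0.0421 -0.0398] y [-0.0324  0.0327]
scene plate in rack x [-0.0554 -0.054  -0.0482] y [-0.0415  0.0394] zmin 0.08155103874276479
wrist 0.052 420 [-0.0664 -0.0641 -0.0619] y [-0.0302  0.0319]
wrist 0.052 421 [-0.0378 -0.0356 -0.0332] y [-0.0297  0.0318]
wrist 0.015 36 [-0.0615 -0.0601 -0.0569] y [-0.0291  0.0327]
wrist 0.015 20 [-0.0426 -0.0406 -0.0385] y [0.0304 0.0326]
wrist plate in rack x [-0.0532 -0.0495 -0.0455] y [0.0382 0.0404] zmin 0.0817817817580365
```

jog_arm --segments '[[[0,0,0.004,0],[0,0,0.011,0],[0,0,0.019,0],[0,0,0.027,0],[0,0,0.035,0],[0,0,0.043,0],[0,0,0.05,0],[0,0,0.057,0],[0,0,0.062,0],[0,0,0.066,0],[0,0,0.066,0],[0,0,0.066,0]]]'

```text
t: 18.6
position: [0.4651, -0.1707, 0.0922]
orientation: [-0.0, 0.788, 0.615, -0.0]
ft_force: [0.2, -0.5, -1.7]
opening: 0.0079
grasp_force: 59.4
```

jog_arm --segments '[[[0,0,0.001,0],[0,0,0.002,0],[0,0,0.003,0],[0,0,0.003,0],[0,0,0.003,0]]]'

```text
t: 19.02
position: [0.4651, -0.1707, 0.0894]
orientation: [0.0, 0.788, 0.615, 0.0]
ft_force: [0.0, 0.5, -2.1]
opening: 0.0081
grasp_force: 59.4
```

jog_arm --segments '[[[0,0,0.001,0],[0,0,0.002,0],[0,0,0.002,0],[0,0,0.002,0]]]'

```text
t: 19.35
position: [0.4653, -0.1708, 0.0874]
orientation: [0.0, 0.788, 0.615, 0.0]
ft_force: [-0.2, -0.8, 0.4]
opening: 0.0082
grasp_force: 59.6
```

jog_arm --segments '[[[0,0,0.0005,0],[0,0,0.001,0],[0,0,0.001,0],[0,0,0.001,0]]]'

```text
t: 19.68
position: [0.4653, -0.1708, 0.0874]
orientation: [0.0, 0.788, 0.615, 0.0]
ft_force: [-0.6, 0.5, 8.3]
opening: 0.0081
grasp_force: 61.0
```

The plate is seated on the base. Release and retreat.

jog_arm --segments '[[[0,0,0,0],[0,0,0,0],[0,0,0,0],[0,0,0,0],[0,0,0,0]]]' --aperture 0.03

```text
t: 20.1
position: [0.465, -0.1706, 0.0861]
orientation: [-0.0, 0.788, 0.615, -0.0]
ft_force: [0.0, 0.6, 0.7]
opening: 0.03
grasp_force: 0.0
```

jog_arm --segments '[[[0,0,-0.01,0],[0,0,-0.03,0],[0,0,-0.06,0],[0,0,-0.09,0],[0,0,-0.12,0],[0,0,-0.14,0],[0,0,-0.15,0],[0,0,-0.15,0],[0,0,-0.15,0]]]'

```text
t: 20.85
position: [0.4651, -0.1706, 0.2371]
orientation: [0.001, 0.788, 0.615, 0.0]
ft_force: [-0.5, 0.1, -1.1]
opening: 0.0302
grasp_force: 0.0
```

Run:
```python
from h import *
np.set_printoptions(precision=4,suppress=True)
c=np.array([.5128,-.184,0]);t=np.radians(-14);ex=np.array([np.cos(t),np.sin(t),0]);ey=np.array([-ex[1],ex[0],0])
p,d=manip.get_image("scene");Q=cloud("scene",d).reshape(-1,3);e=Q-c;x=e@ex;y=e@ey
for s in(-.05,.05):
  for z0,z1 in((.07,.1),(.1,.17)):
    m=(abs(x-s)<.03)&(abs(y)<.08)&(Q[:,2]>z0)&(Q[:,2]<z1);print(s,m.sum(),np.percentile(x[m],[5,50,95]),np.percentile(y[m],[1,99]),np.percentile(Q[m][:,2],99.5))
cv2.imwrite("pics/s9.png",cv2.resize(p[100:280,160:400],(720,540)))
```

```text
-0.05 219 [-0.0555 -0.0539 -0.0472] [-0.0406  0.0396] 0.09975538556387403
-0.05 201 [-0.0553 -0.0536 -0.0474] [-0.0401  0.0389] 0.12131511834916436
0.05 299 [0.0436 0.0454 0.049 ] [-0.0556  0.0549] 0.09965981249092941
0.05 690 [0.0437 0.0456 0.0508] [-0.0555  0.053 ] 0.1613238043958606
```

View pics/s9.png

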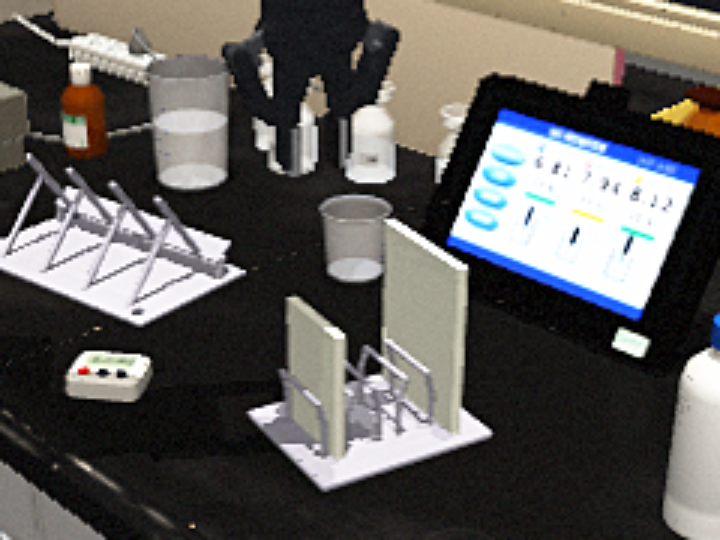

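Both plates stand upright and centred, small in the near slot (≈ 315,375) and large in the far slot (≈ 425,330). The middle slot is empty and the bystanders are unmoved.

```bash
python3 -c "from bench import manip;print(manip.close_job())"
```

```text
the job is handed in; nothing more can be done
None
```

Both plates stand upright and centred on the rack's base, the large one in the far slot and the small one in the near slot; the middle slot is empty, the beaker, wash bottle and timer were not touched, and I handed the job in at about 21 s.

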